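# Lock the stock box and put the key away

### The job

Lock the grey stock box: take the key from its wooden block, find the keyhole of the lock on the lid with a light touch, put the key fully in and turn it clockwise as far as it goes, so that the bolt shoots into its keeper. Turn it back to where it comes out, draw it out, never forcing the lock, and stand it back in the slot of its block. Leave the other things alone.

Things in the scene. Friction and masses are not known exactly. Their poses are not given: they have to be found in the camera images.
- stock_box: Grey steel box, fixed, 153 x 115 mm, lid shut, lid top 45 mm above its origin (centre of the underside, on the worktop), z up. On the lid sits a steel rim lock: case 60 mm (box x) by 50 mm (box y), flat top 69 mm above the origin, with the keyhole in it. On its -y side a flat brass bolt slides out into a staple-shaped keeper. A key that is fully in has its head 12 mm above the case top.
- lock_middle (a point): Point on the box's middle, level with the lock case's top; axes as the box's. Keyhole: slot 24 mm (box x) by 7.2 mm (box y) in a 4 mm plate. The lock was fitted by hand, parallel to the box but off the middle: the keyhole's centre is up to 3 mm from this point along x and up to 5 mm along y, unmeasured: look or feel for it. Key fully in: blade's lower edge 20 mm below this level, on the lock's floor.
- lock_plug (a joint): Angle of the plug under the keyhole, rad. 0: in line with the keyhole, the only position where the key goes in or comes out; a stop. Grows as the key turns clockwise seen from above, to the other stop at 1.40. Stiff (0.02 N m, more while it pushes the bolt), stays where left; the key has up to 0.08 rad of play in it. When turned, the blade is caught under the keyhole plate.
- lock_bolt (a joint): Travel of the bolt out of the lock case towards the box's -y, m. 0: withdrawn (start). The key's blade pushes it out as it turns clockwise, by about 7 mm in a full turn to the stop; turning back leaves it out.
- key_block: Wooden block 75 x 55 x 30 mm high, fixed; origin at the centre of its underside, z up. In its top a slot 27 mm long (along block x), 8.8 mm wide, 24 mm deep, centred, in which the key stands upright at the start, its flat along the slot.
- key_head (a point): Centre of the key's head: black plastic, 28 mm (key x) by 10 mm thick (key y) by 32 mm high, to be pinched across its 10 mm. z up along the key. Below it 18 mm of round 5 mm shank, then the flat steel blade, 22 mm (key x) by 5 mm, 14 mm high, lower edge (stepped in 0.6 mm) 48 mm below this point. In its block this point is 54 mm above the worktop. 45 g; a half turn about z makes no difference.
- bur_stand: Bystander: small wooden stand full of burs, 45 x 90 x 50 mm, origin at the centre of its underside. Leave alone.
- tin: Bystander: round yellow tin, 73 mm across, 25 mm high, origin at the centre of its underside. Leave alone.
- nippers: Bystander: small nippers, 24 x 85 x 12 mm, lying flat, origin underneath in the middle. Leave alone.
- lever_press: Fixed obstacle: dark lever press between the robot's left and the stock box, footprint about 150 x 200 mm round its origin (under its middle, on the worktop), its arm and lever ends over 300 mm high. Go round or over it.
There are look-alikes about, which are no part of the job. What is shaped like the part that bears key_head but blue or red is not meant.

How it is judged:
On the way, in this order (a step that is already met when the one before it is completed fails the run):
1. the key is turned clockwise to the stop, which shoots the bolt (value of joint lock_plug above 1.25 rad and value of joint lock_bolt above 0.005 m), for 0.1 s.
2. the key is turned back and drawn out of the lock (value of joint lock_plug below 0.25 rad and z of key_head in the frame of stock_box above 0.122 m), for 0.1 s.
At the end, for the whole second after the job is handed in: The bolt is out by more than 5 mm, the plug is back within 0.25 rad of the position where the key comes out, and the key stands at rest in the slot of its block: head within 12 mm of the block's middle, not higher than 58 mm above the worktop, leaning less than 0.25 rad (value of joint lock_bolt above 0.005 m and value of joint lock_plug below 0.25 rad and horizontal distance between key_head and key_block below 0.012 m and z of key_head in the frame of key_block below 0.058 m and angle between key_head's own z axis and vertical below 0.25 rad and linear speed of key below 0.02 m/s); the robot touches nothing.
It fails at once if the lock is forced: the key bears on it with more than 40 N (contact force between key and stock_box above 40 N).
It fails at once if the bur stand is pushed (distance of bur_stand from where it was at the start of the episode above 0.015 m).
It fails at once if the tin is pushed (distance of tin from where it was at the start of the episode above 0.015 m).
It fails at once if the nippers are pushed (distance of nippers from where it was at the start of the episode above 0.015 m).
It also fails if it takes over 72 s, if anything falls off the work surface, if the arm or the gripper's body presses on something with over 40 N, if the wrist force passes 120 N, or if a joint passes its speed limit or range.

### The arm

A 7-joint arm with a two-finger parallel gripper is mounted at the origin on a cart in front of the work surface, level with it; the furniture and walls round the work are solid. World frame = base frame: x ahead of the robot, y to its left, z up, the work surface at z = 0. Lengths are in m, angles in rad, forces in N, time in s.
With the tool pointing down it reaches from about 0.425 to 0.925 m from the base axis. Payload 6.8 kg.
Tool frame: the origin (TCP) lies on the mounting face of the last link; the fingertips stand 173 mm ahead of it and the grasp point (between the pads) lies 155 mm ahead of it; y points along the fingers, x is the direction in which the jaws open and shut, and the axes are right-handed (so a half turn about y gives the same grasp; the last joint's range is limited). The gripper opens to 85 mm and grips with 20 to 120 N. Pads are 22 mm wide; open, the fingers measure 114 mm over their backs; the gripper's body (76 mm by 85 mm) begins 54 mm behind the grasp point. The pads swing forward as they close: fully open they stand 13 mm farther back than shut.
Start: joints at [-1.309, 0.477, 0.022, 1.555, -0.011, 1.109, -0.083], TCP at [0.244, 0.629, 0.405] pointing down, gripper open.
Joint ranges: [-2.96, 2.96], [-0.34, 2.1], [-1.41, 1.46], [0.24, 2.44], [-1.37, 4.51], [0.17, 1.92], [-2.96, 2.96]. Speed limits (rad/s): [2.39, 2.39, 3.14, 3.14, 3.14, 3.14, 3.14].

### API

Orientations are given as a rotation vector (axis times angle).
In Python, from bench import r gives the robot as it stands.
- The arm moves only by the tool step_arm, never from a script. Its arguments are lists of equal length, an entry for each row: "xyz": the shift along the tool's x, y, z scaled (see below), a list of three; "rotation": the turn, a rotation vector about the tool's x, y, z scaled (see below), a list of three. A call has 1 to 20 rows; each row is the pose to reach, as a shift and turn from the pose measured when the call began, along the tool's axes at that moment; what a row does not reach only later rows make up. The controller multiplies each number of a shift by 30 cm and each number of a turn by 90 degrees. A row lasts 1/8 s, in which the tool goes at most 62.5 mm and 10.7 degrees, less where a joint would pass 70% of its speed; a pose out of reach is approached as far as the arm can. A call with a number of a shift or a turn outside -1 to 1 is refused whole. A call with a gripper value outside its range is refused whole. "grip" is the closure, from 0 (fully open) to 1 (shut), set as the call begins (left out, the last holds). The fingers move at their own pace and stop on an object; "force" is the grip in N (left out, the last holds). Time passes only in rows, so rows that repeat a pose let the fingers close. It gives the time, the measured TCP pose, the force and the opening at its end, in the units of the state.
- r.get_obs(): the state, without advancing time (a new reading comes with each control period).
- r.grab_frame(name): name is "side" or "top"; returns a dict with "pixels" (400x640x3 uint8, red, green, blue), "fx", "fy", "cx", "cy" (pixels), "position" and "attitude" of the camera in the world. Camera axes: x right, y down, z forward; pixel columns grow to the right and rows downward; lengths in m; the calibration is good to about 2 mm. A picture is of the moment at which its call begins. There is no depth.
- r.hand_in(): hands the job in, once; it reports no verdict.
The state is a dict: "clock": time; "joints": joint angles; "qvel": joint speeds; "tau": joint torques, N m; "tcp_pos": TCP position; "orientation": TCP orientation; "contact_force": force on the tool from outside, world axes, zero at the start; "moment": the same for the moment, N m; "grip_width": finger opening in m.
Only numpy, scipy, OpenCV 4.12 (cv2) and the standard library are available. Lean on these libraries where they do the work, as an engineer would, in place of code of your own. Each camera call takes 0.05 s, during which the arm holds its last target.

## Working session

There is one attempt and no reset: what is moved stays moved. The work goes in short steps, Python scripts to look and compute and a tool call to move; the robot and the scene stay as the last step left them, time stands still between calls to the robot, and variables do not carry over. Pictures are saved under pics/ and viewed, and the job is handed in when it is done.

Besides the shell and the picture viewer there is one more tool, called after ">>>" by a JSON object that holds its "op" and its "data". step_arm: Moves the arm, as the interface text tells. Its arguments: {"type":"object","properties":{"xyz":{"type":"array"},"rotation":{"type":"array"},"grip":{"type":"number"},"force":{"type":"number"}},"required":["xyz","rotation"]}

```bash
ls; mkdir -p pics; python3 - <<'E'
from bench import r
import cv2
o=r.get_obs()
for k,v in o.items(): print(k,v)
for n in("side","top"):
    f=r.grab_frame(n)
    cv2.imwrite(f"pics/{n}0.png",f["pixels"][:,:,::-1])
    print(n,{k:v for k,v in f.items() if k!="pixels"})
E
```

```text
pics
clock 0.0
joints [-1.30911245  0.47780133  0.02236986  1.55646387 -0.01147481  1.10931986
 -0.08309073]
qvel [-1.55392638e-04 -2.35777361e-04 -4.87822384e-04 -1.30680321e-04
 -8.99762222e-05 -7.73737400e-04 -2.12412277e-03]
tau [ 6.30623617e-05 -5.96450043e+01  1.60799470e+00 -2.81205654e+01
  1.23850303e-02  9.54504241e-03  9.36884021e-06]
tcp_pos [0.24386326 0.62910566 0.40371996]
orientation [-1.36296706 -0.93162796  0.93399181]
contact_force [0.68838499 0.61999633 0.48000041]
moment [-0.01515386  0.06119965 -0.0516527 ]
grip_width 0.08525624013948684
side {'fx': 400.54952088081114, 'fy': 400.54952088081114, 'cx': 319.17967625638477, 'cy': 197.6397582884298, 'position': array([ 0.39064833, -0.7429239 ,  0.39674062]), 'attitude': array([-1.95442483,  0.12255802, -0.08789404])}
top {'fx': 493.54186912359194, 'fy': 493.54186912359194, 'cx': 307.3244345012531, 'cy': 197.63014595338052, 'position': array([0.33162369, 0.07394707, 1.15065933]), 'attitude': array([-2.10106415,  2.15549428, -0.18303267])}
```

View pics/side0.png

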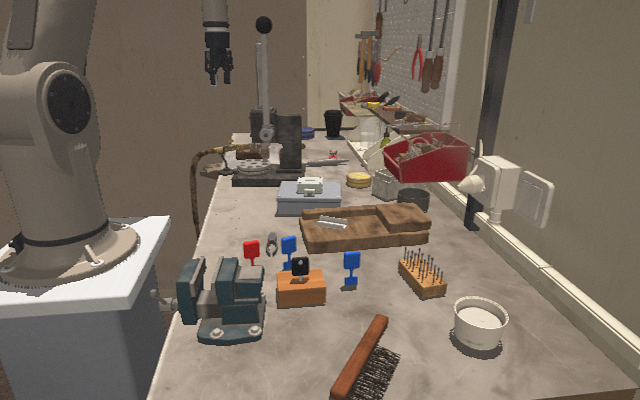

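View pics/top0.png

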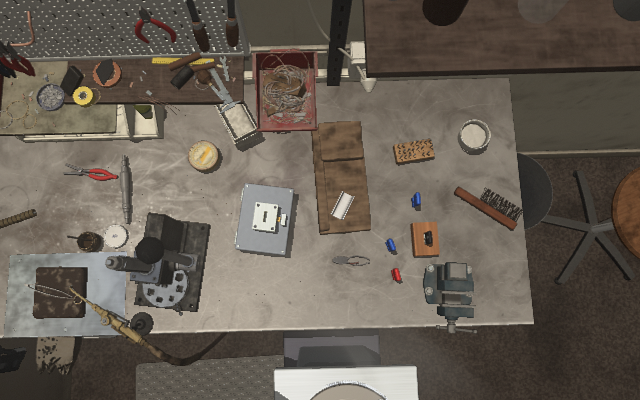

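```bash
python3 - <<'E'
from bench import r
from scipy.spatial.transform import Rotation as R
o=r.get_obs();print(o['clock'],R.from_rotvec(o['orientation']).as_matrix().round(3))
E
```

```text
0.1 [[ 0.361 -0.    -0.932]
 [ 0.932 -0.002  0.361]
 [-0.002 -1.    -0.   ]]
```

```bash
cat > h.py <<'E'
import numpy as np, cv2
from bench import r
from scipy.spatial.transform import Rotation as R
def proj(f,P):
    A=R.from_rotvec(f["attitude"]).as_matrix()
    p=(np.atleast_2d(P)-f["position"])@A
    return np.c_[f["fx"]*p[:,0]/p[:,2]+f["cx"],f["fy"]*p[:,1]/p[:,2]+f["cy"]]
def back(f,uv,z):
    A=R.from_rotvec(f["attitude"]).as_matrix()
    uv=np.atleast_2d(uv)
    d=np.c_[(uv[:,0]-f["cx"])/f["fx"],(uv[:,1]-f["cy"])/f["fy"],np.ones(len(uv))]@A.T
    z=np.broadcast_to(z,len(uv))
    return f["position"]+d*((z-f["position"][2])/d[:,2])[:,None]
def crop(f,c0,c1,r0,r1,s,name):
    im=f["pixels"][r0:r1,c0:c1,::-1]
    cv2.imwrite("pics/"+name,cv2.resize(im,None,fx=s,fy=s,interpolation=cv2.INTER_CUBIC))
E
python3 - <<'E'
from h import *
f=r.grab_frame("top")
crop(f,225,305,175,265,6.5,"t_box.png")
crop(f,370,450,180,270,6.5,"t_blk.png")
f=r.grab_frame("side")
crop(f,270,350,165,225,9,"s_box.png")
crop(f,265,345,230,310,7,"s_blk.png")
E
```

```text
(no output)
```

View pics/t_box.png

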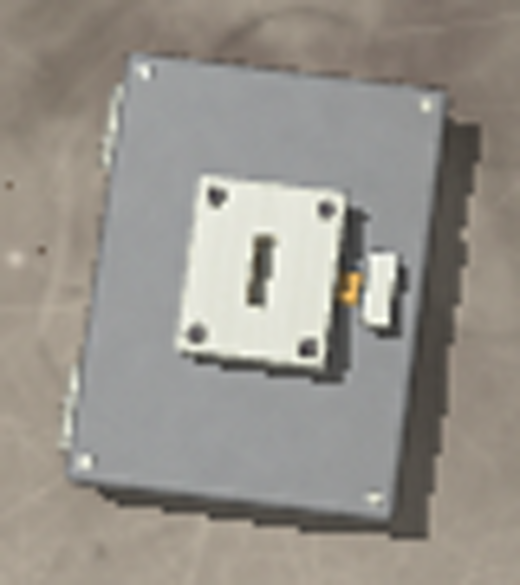

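View pics/t_blk.png

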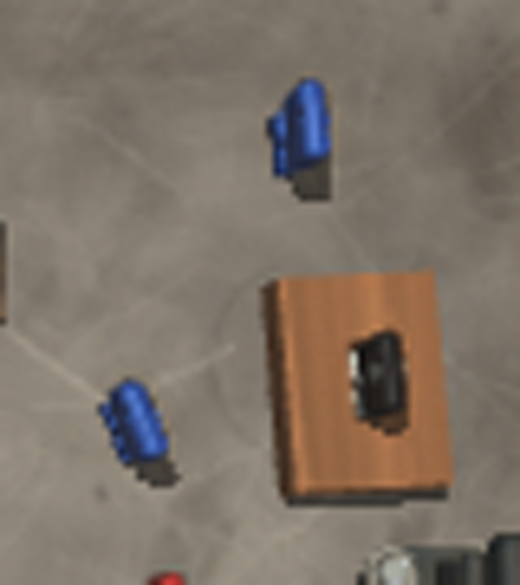

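View pics/s_box.png

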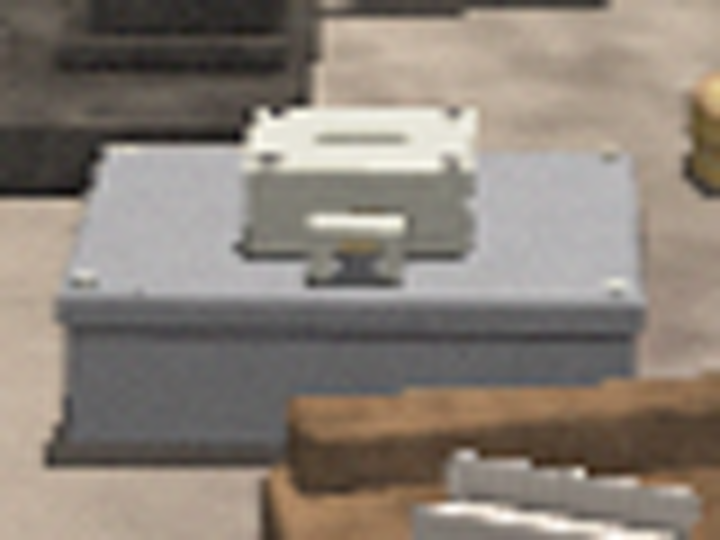

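View pics/s_blk.png

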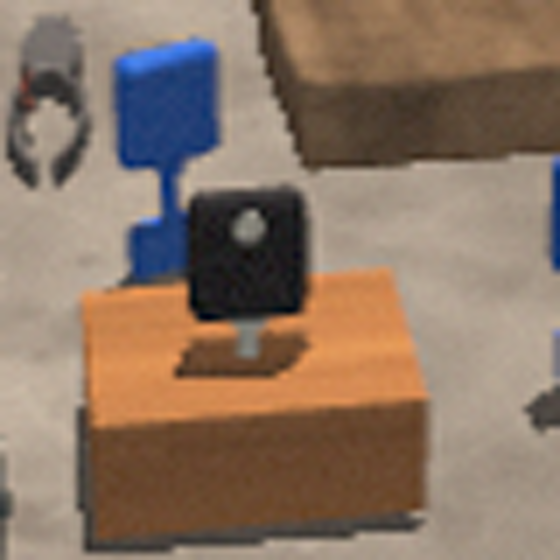

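```bash
cat > m.py <<'E'
from h import *
import pickle
def rect(name,f,pts,off,s,z):
    uv=np.array(off)+(np.array(pts,float)+.5)/s-.5
    P=back(f,uv,z)[:,:2]
    c=P.mean(0); 
    d=[np.linalg.norm(P[(i+1)%4]-P[i])*1e3 for i in range(4)]
    ex=(P[0]-P[3])+(P[1]-P[2]); ey=(P[0]-P[1])+(P[3]-P[2])
    print(name,c.round(4),"sides",np.round(d,1),"yaw x",np.arctan2(ex[1],ex[0]).round(3),"yaw from y",np.arctan2(-ey[0],ey[1]).round(3))
    return c
f=r.grab_frame("top");g=r.grab_frame("side")
o=(225,175)
rect("lid top",f,[(132,53),(446,92),(390,520),(70,480)],o,6.5,.045)
rect("case top",f,[(202,177),(347,190),(326,368),(179,350)],o,6.5,.069)
rect("hole top",f,[(257,236),(275,237),(265,306),(248,304)],o,6.5,.069)
rect("blk top",f,[(278,280),(437,271),(453,485),(290,495)],(370,180),6.5,.03)
o=(270,165)
# side image: left=robot side(-x), far=+y ; order TL=(+x,+y),TR=(+x,-y),BR=(-x,-y),BL=(-x,+y)
rect("lid side",g,[(640,152),(645,300),(58,300),(105,148)],o,9,.045)
rect("case side",g,[(478,108),(473,170),(245,170),(255,107)],o,9,.069)
rect("hole side",g,[(406,133),(405,141),(316,141),(318,133)],o,9,.069)
rect("blk side",g,[(392,268),(425,400),(92,428),(84,296)],(265,230),7,.03)
E
python3 m.py
```

```text
lid top [0.4823 0.173 ] sides [111.6 150.7 111.1 151. ] yaw x -0.146 yaw from y -0.15
case top [0.4834 0.1695] sides [49.9 61.4 50.3 59.8] yaw x -0.134 yaw from y -0.132
hole top [0.4835 0.1703] sides [ 6.2 23.9  5.8 23.5] yaw x -0.147 yaw from y -0.112
blk top [ 0.4288 -0.1909] sides [56.  74.8 56.8 75.1] yaw x -0.002 yaw from y 0.033
lid side [0.4865 0.1722] sides [112.9 151.7 116.  154. ] yaw x -0.129 yaw from y -0.155
case side [0.4867 0.1722] sides [50.  60.2 50.7 61.8] yaw x -0.124 yaw from y -0.146
hole side [0.4864 0.1731] sides [ 6.5 24.   6.5 23.9] yaw x -0.117 yaw from y -0.169
blk side [ 0.4318 -0.1921] sides [55.4 74.5 53.5 74.5] yaw x 0.033 yaw from y 0.003
```

```bash
python3 - <<'E'
from h import *
f=r.grab_frame("top");g=r.grab_frame("side")
o=r.get_obs();T=o['tcp_pos'];A=R.from_rotvec(o['orientation']).as_matrix()
for d in(0,.155,.173): print(d,proj(f,T+A[:,1]*d),proj(g,T+A[:,1]*d))
crop(f,60,240,200,340,4,"t_press.png");crop(g,180,330,0,200,3.5,"s_press.png")
E
```

```text
0 [[-68.88355455 355.49021402]] [[215.68314935  31.49651946]]
0.155 [[ -2.57855353 343.13115439]] [[220.1529745  83.2637443]]
0.173 [[  3.64820703 341.9705043 ]] [[220.64613378  88.97526244]]
```

View pics/t_press.png

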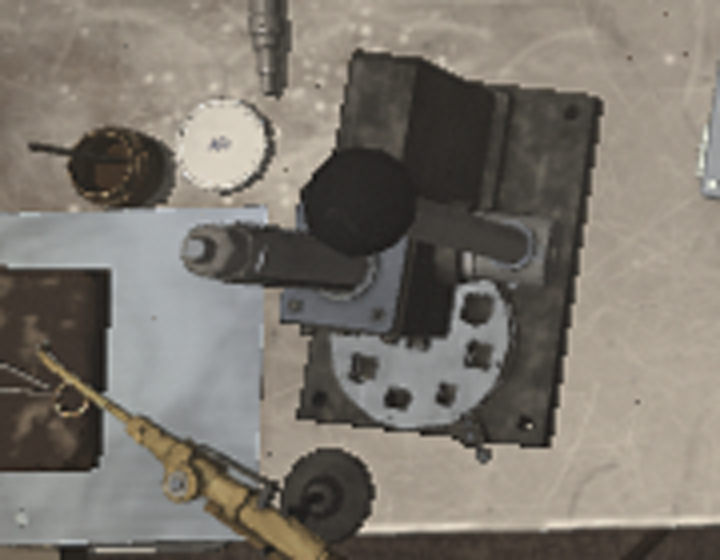

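View pics/s_press.png

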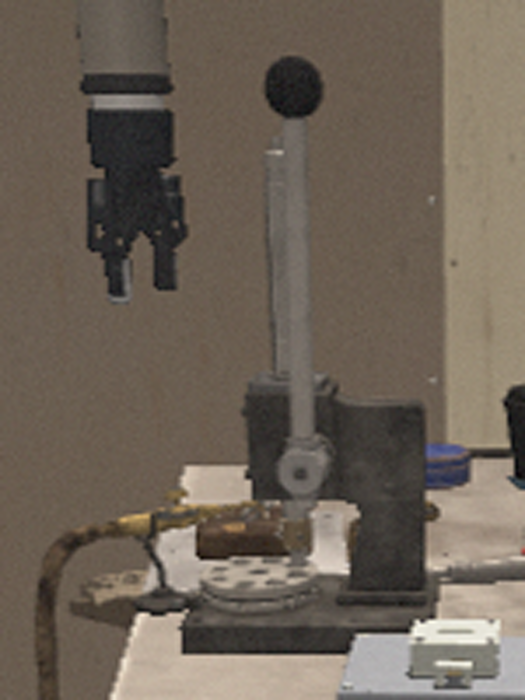

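```bash
python3 - <<'E'
from h import *
f=r.grab_frame("top");g=r.grab_frame("side")
for z in(.3,.35,.4,.45): print(z,back(f,(149,250),z)[0,:2],back(g,(264,25),z)[0,:2], back(f,(112,262),z)[0,:2],back(g,(259,44),z)[0,:2])
print(back(f,[(147,213),(210,224),(198,311),(134,305)],0.02))
# key head: top of head z .07
# head centre side view
u=265+247/7;v=230+255/7
print(back(g,[(u,v)],.054), back(g,[(u,230+320/7)],.038),back(f,[(370+(383)/6.5,180+372/6.5)],.07))
print(r.get_obs()['clock'])
E
```

```text
0.3 [0.39755238 0.3495998 ] [ 0.38144069 -5.61382991] [0.37863884 0.41250181] [0.33650634 3.97103161]
0.35 [0.39367723 0.3333975 ] [ 0.38619962 -3.09632183] [0.37587539 0.39260226] [0.36448941 1.53464276]
0.4 [0.38980207 0.3171952 ] [ 0.39095855 -0.57881375] [0.37311193 0.37270271] [ 0.39247248 -0.90174609]
0.45 [0.38592692 0.3009929 ] [0.39571749 1.93869433] [0.37034848 0.35280316] [ 0.42045555 -3.33813494]
[[0.50495385 0.44760795 0.02      ]
 [0.47552368 0.30122876 0.02      ]
 [0.28020003 0.3262997  0.02      ]
 [0.29691849 0.47026128 0.02      ]]
[[ 0.43225719 -0.19299567  0.054     ]] [[ 0.43185851 -0.19507076  0.038     ]] [[ 0.42764008 -0.18879107  0.07      ]]
0.5
```

>>> {"op": "step_arm", "data": {"xyz": [[0, -0.17, 0], [0, -0.34, 0], [0, -0.5, 0], [0, -0.67, 0], [0, -0.84, 0], [0, -1, 0], [0, -1, 0]], "rotation": [[0, 0, 0], [0, 0, 0], [0, 0, 0], [0, 0, 0], [0, 0, 0], [0, 0, 0], [0, 0, 0]]}}

```text
clock: 1.38
tcp_pos: [0.2439, 0.6287, 0.7096]
orientation: [-1.356, -0.937, 0.926]
contact_force: [0.2, 0.2, -0.8]
grip_width: 0.0855
```

```bash
cat >> h.py <<'E'
def rows(W,yaws=None):
    """W: world TCP positions; yaws: desired azimuth of tool x (tool y straight down)"""
    o=r.get_obs();A=R.from_rotvec(o['orientation']).as_matrix()
    W=np.atleast_2d(W)
    X=((W-o['tcp_pos'])@A)/.3
    if yaws is None: yaws=[np.arctan2(A[1,0],A[0,0])]
    Q=[]
    for y in np.atleast_1d(yaws):
        x=np.array([np.cos(y),np.sin(y),0]);d=np.array([0,0,-1.]);B=np.c_[x,d,np.cross(x,d)]
        Q.append(R.from_matrix(A.T@B).as_rotvec()/(np.pi/2))
    print("xyz",X.round(3).tolist());print("rot",np.round(Q,3).tolist())
    print("tcp",o['tcp_pos'].round(4),"yaw",np.arctan2(A[1,0],A[0,0]).round(4),"tilt",A[2].round(4),"F",o['contact_force'].round(2),"w",o['grip_width'])
E
python3 - <<'E'
from h import *
a=np.radians(np.linspace(68.8,-24,16))[1:];rad=np.linspace(.675,.52,16)[1:]
rows(np.c_[rad*np.cos(a),rad*np.sin(a),np.full(15,.70)],np.linspace(1.2,np.pi/2+.02,15))
print(r.get_obs()['joints'])
E
```

```text
xyz [[-0.046, 0.031, -0.239], [-0.118, 0.031, -0.467], [-0.213, 0.03, -0.683], [-0.33, 0.029, -0.884], [-0.466, 0.027, -1.068], [-0.619, 0.026, -1.233], [-0.786, 0.025, -1.378], [-0.966, 0.023, -1.501], [-1.154, 0.021, -1.602], [-1.35, 0.02, -1.68], [-1.549, 0.018, -1.735], [-1.749, 0.016, -1.767], [-1.948, 0.015, -1.777], [-2.144, 0.013, -1.765], [-2.333, 0.011, -1.731]]
rot [[-0.0, 0.0, 0.005], [-0.0, -0.017, 0.005], [-0.0, -0.035, 0.005], [-0.0, -0.053, 0.005], [-0.0, -0.071, 0.005], [-0.0, -0.088, 0.005], [0.0, -0.106, 0.005], [0.0, -0.124, 0.005], [0.0, -0.142, 0.005], [0.0, -0.159, 0.005], [0.0, -0.177, 0.005], [0.0, -0.195, 0.005], [0.0, -0.213, 0.005], [0.001, -0.231, 0.005], [0.001, -0.248, 0.005]]
tcp [0.2439 0.6287 0.7096] yaw 1.2008 tilt [ 8.3e-03 -1.0e+00  6.0e-04] F [ 0.22  0.15 -0.81] w 0.08545526045475559
[-1.32583967  0.38428813  0.05405734  1.03149166 -0.02049573  1.71797936
 -0.07810821]
```

>>> {"op": "step_arm", "data": {"xyz": [[-0.046, 0.03, -0.18], [-0.1, 0.03, -0.36], [-0.16, 0.03, -0.54], [-0.24, 0.03, -0.72], [-0.33, 0.03, -0.88], [-0.42, 0.03, -1.0]], "rotation": [[0, 0, 0], [0, -0.02, 0], [0, -0.03, 0], [0, -0.05, 0], [0, -0.06, 0], [0, -0.07, 0]]}}

```text
clock: 2.12
tcp_pos: [0.4798, 0.4007, 0.698]
orientation: [-1.318, -1.018, 1.009]
contact_force: [0.6, 0.9, -0.0]
grip_width: 0.0855
```

```bash
python3 - <<'E'
from h import *
o=r.get_obs();t=o['tcp_pos'];a0=np.arctan2(t[1],t[0]);r0=np.hypot(t[0],t[1]);print(np.degrees(a0),r0,o['joints'])
a=np.linspace(a0,np.radians(-24),13)[1:];rad=np.linspace(r0,.5,13)[1:]
rows(np.c_[rad*np.cos(a),rad*np.sin(a),np.full(12,.70)],np.linspace(1.3,np.pi/2+.02,12))
E
```

```text
39.86694234534489 0.6250771215633977 [-0.90360648  0.27983407  0.15358208  1.20407276 -0.04588191  1.6552901
  0.54909892]
xyz [[-0.145, -0.008, -0.13], [-0.299, -0.009, -0.244], [-0.461, -0.01, -0.341], [-0.628, -0.011, -0.421], [-0.8, -0.012, -0.483], [-0.973, -0.013, -0.528], [-1.147, -0.014, -0.555], [-1.32, -0.015, -0.565], [-1.489, -0.016, -0.559], [-1.654, -0.017, -0.536], [-1.813, -0.019, -0.499], [-1.965, -0.019, -0.447]]
rot [[-0.0, 0.006, 0.004], [-0.0, -0.011, 0.004], [0.0, -0.028, 0.004], [0.0, -0.045, 0.004], [0.0, -0.062, 0.004], [0.0, -0.078, 0.004], [0.0, -0.095, 0.004], [0.0, -0.112, 0.004], [0.0, -0.129, 0.004], [0.0, -0.146, 0.004], [0.0, -0.162, 0.004], [0.001, -0.179, 0.004]]
tcp [0.4798 0.4007 0.698 ] yaw 1.3091 tilt [ 6.4e-03 -1.0e+00  1.0e-04] F [ 0.56  0.86 -0.02] w 0.08549869577749528
```

>>> {"op": "step_arm", "data": {"xyz": [[-0.15, 0, -0.13], [-0.3, 0, -0.24], [-0.46, 0, -0.34], [-0.63, 0, -0.42], [-0.8, 0, -0.48], [-0.97, 0, -0.53]], "rotation": [[0, 0, 0.004], [0, -0.01, 0.004], [0, -0.03, 0.004], [0, -0.045, 0.004], [0, -0.06, 0.004], [0, -0.08, 0.004]]}}

```text
clock: 2.88
tcp_pos: [0.558, 0.0765, 0.6948]
orientation: [-1.27, -1.108, 1.11]
contact_force: [0.6, -0.2, -0.2]
grip_width: 0.0854
```

```bash
python3 - <<'E'
from h import *
o=r.get_obs();print(o['joints'])
rows([[.50,0,.6],[.47,-.1,.5],[.43,-.191,.4]],[1.45,1.5,1.588])
E
```

```text
[-0.50240199  0.15811764  0.3094328   1.3674368  -0.0479245   1.6246098
  1.23624943]
xyz [[-0.279, 0.316, 0.157], [-0.622, 0.65, 0.211], [-0.941, 0.984, 0.301]]
rot [[-0.001, -0.009, -0.0], [-0.001, -0.041, -0.0], [-0.001, -0.097, -0.0]]
tcp [0.558  0.0765 0.6948] yaw 1.4354 tilt [-5.0e-04 -1.0e+00  1.1e-03] F [ 0.57 -0.22 -0.19] w 0.08536691765789094
```

>>> {"op": "step_arm", "data": {"xyz": [[-0.14, 0.15, 0.08], [-0.28, 0.31, 0.15], [-0.45, 0.48, 0.18], [-0.62, 0.65, 0.21], [-0.78, 0.82, 0.26], [-0.94, 0.98, 0.3], [-0.94, 0.98, 0.3]], "rotation": [[0, 0, 0], [0, -0.01, 0], [0, -0.02, 0], [0, -0.04, 0], [0, -0.07, 0], [0, -0.097, 0], [0, -0.097, 0]]}}

```text
clock: 3.75
tcp_pos: [0.4283, -0.1922, 0.3988]
orientation: [-1.199, -1.218, 1.222]
contact_force: [1.9, 0.8, -0.4]
grip_width: 0.0852
```

```bash
python3 - <<'E'
from h import *
f=r.grab_frame("top");g=r.grab_frame("side")
o=r.get_obs();T=o['tcp_pos'];A=R.from_rotvec(o['orientation']).as_matrix()
rows([T+[0,0,-.1]],[1.588]);print(o['joints'])
tip=T+A[:,1]*.173
print(proj(g,[tip,tip+A[:,0]*.0425,tip-A[:,0]*.0425]),proj(f,tip))
crop(g,220,380,90,310,2.7,"s1.png");crop(f,340,500,160,300,4,"t1.png")
E
```

```text
xyz [[-0.0, 0.333, -0.003]]
rot [[-0.006, -0.004, 0.0]]
tcp [ 0.4268 -0.1933  0.3974] yaw 1.5816 tilt [ 1.0e-04 -1.0e+00  8.8e-03] F [-0.11  0.06  0.22] w 0.08538135425133014
[-0.17063649  0.14646206  0.51536791  2.06445265 -0.08434194  0.9594238
  1.97076338]
[[293.78029509 164.42015813]
 [291.55828695 156.14942237]
 [296.32612129 173.89620616]] [[450.87962962 230.63681158]]
```

View pics/s1.png

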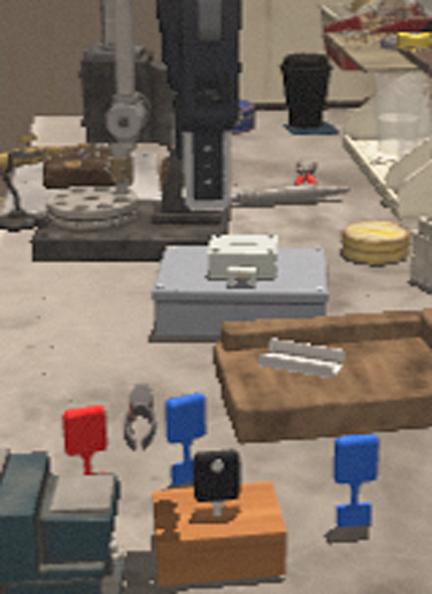

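View pics/t1.png

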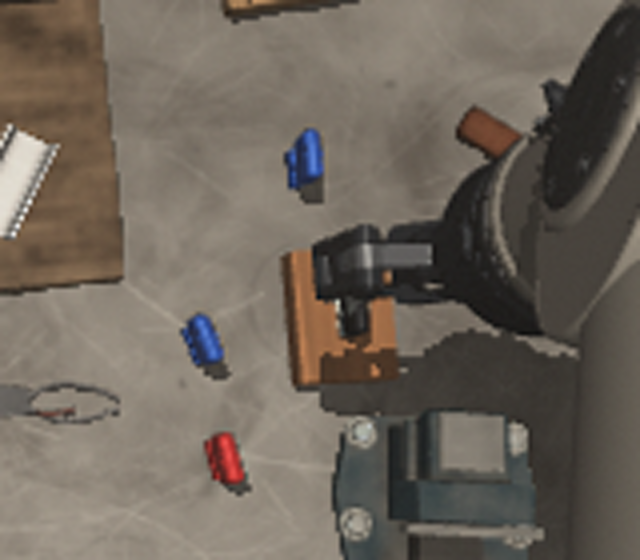

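>>> {"op": "step_arm", "data": {"xyz": [[0, 0.12, 0], [0, 0.26, -0.005], [0.01, 0.4, -0.01], [0.01, 0.45, -0.01], [0.01, 0.45, -0.01]], "rotation": [[-0.006, -0.004, 0], [-0.006, -0.004, 0], [-0.006, -0.004, 0], [-0.006, -0.004, 0], [-0.006, -0.004, 0]], "grip": 0.5, "force": 30}}

```text
clock: 4.47
tcp_pos: [0.4285, -0.19, 0.2622]
orientation: [-1.2, -1.222, 1.222]
contact_force: [0.8, -0.2, 0.4]
grip_width: 0.0426
```

```bash
python3 - <<'E'
from h import *
f=r.grab_frame("top");g=r.grab_frame("side")
o=r.get_obs();T=o['tcp_pos'];A=R.from_rotvec(o['orientation']).as_matrix()
rows([[.4295,-.191,.211]],[1.588])
tip=T+A[:,1]*.167
print(proj(g,[tip,tip+A[:,0]*.0215,tip-A[:,0]*.0215]),proj(f,[tip,tip+A[:,0]*.0215]))
crop(g,250,350,190,310,5,"s2.png");crop(f,370,490,180,280,5,"t2.png")
E
```

```text
xyz [[-0.002, 0.175, -0.001]]
rot [[0.002, -0.0, -0.0]]
tcp [ 0.4292 -0.1905  0.2636] yaw 1.5878 tilt [-3.0e-04 -1.0e+00 -2.6e-03] F [ 0.36 -0.49  0.46] w 0.04260168252351193
[[298.08233492 242.21973316]
 [296.7992491  235.87355154]
 [299.44893442 248.978976  ]] [[432.63317506 235.11009374]
 [422.58598174 235.5385272 ]]
```

View pics/s2.png

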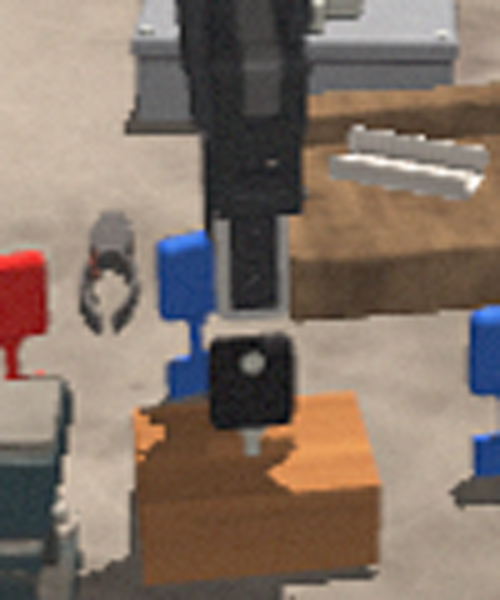

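View pics/t2.png

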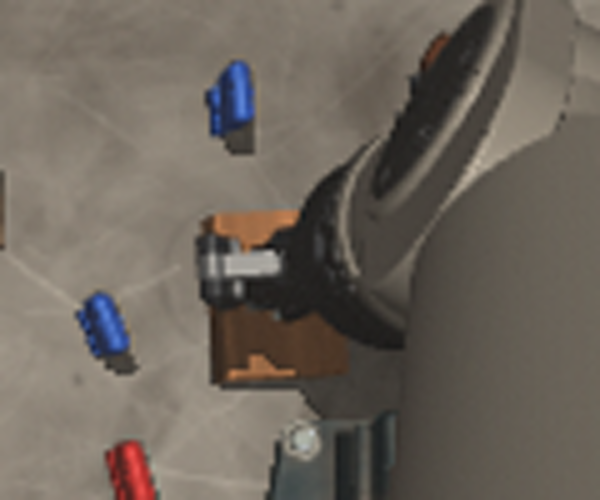

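>>> {"op": "step_arm", "data": {"xyz": [[0, 0.06, 0], [0, 0.12, 0], [0, 0.175, 0], [0, 0.175, 0]], "rotation": [[0, 0, 0], [0.002, 0, 0], [0.002, 0, 0], [0.002, 0, 0]]}}

```text
clock: 5.08
tcp_pos: [0.4289, -0.1904, 0.21]
orientation: [-1.199, -1.22, 1.223]
contact_force: [-0.8, 0.4, 0.8]
grip_width: 0.0428
```

>>> {"op": "step_arm", "data": {"xyz": [[0, 0, 0], [0, 0, 0], [0, 0, 0]], "rotation": [[0, 0, 0], [0, 0, 0], [0, 0, 0]], "grip": 0.75, "force": 20}}

```text
clock: 5.45
tcp_pos: [0.429, -0.1905, 0.2104]
orientation: [-1.199, -1.22, 1.223]
contact_force: [0.5, -0.2, -0.9]
grip_width: 0.0215
```

```bash
python3 - <<'E'
from h import *
f=r.grab_frame("top");g=r.grab_frame("side")
rows([[.4295,-.191,.211]],[1.588])
crop(g,250,350,190,310,5,"s3.png");crop(f,370,490,180,280,5,"t3.png")
E
```

```text
xyz [[-0.002, -0.002, -0.002]]
rot [[-0.001, -0.0, 0.0]]
tcp [ 0.429  -0.1904  0.2103] yaw 1.5877 tilt [ 2.0e-04 -1.0e+00  2.3e-03] F [ 0.28  0.32 -0.7 ] w 0.020995167433579407
```

View pics/s3.png

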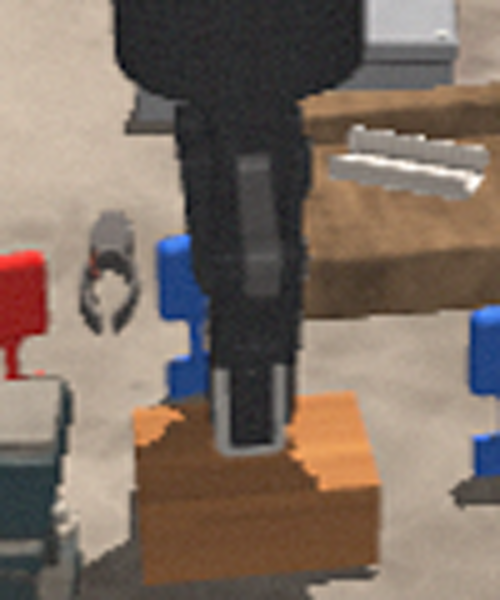

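View pics/t3.png

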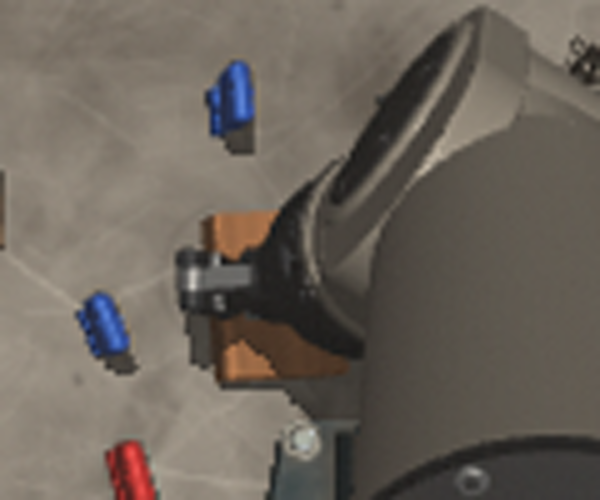

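>>> {"op": "step_arm", "data": {"xyz": [[0, 0, 0], [0, 0, 0], [0, 0, 0], [0, 0, 0]], "rotation": [[0, 0, 0], [0, 0, 0], [0, 0, 0], [0, 0, 0]], "grip": 1.0, "force": 40}}

```text
clock: 6.05
tcp_pos: [0.429, -0.1904, 0.2104]
orientation: [-1.199, -1.22, 1.222]
contact_force: [-0.4, 1.0, 2.3]
grip_width: 0.0097
```

```bash
python3 - <<'E'
from h import *
rows([[.429,-.1904,.261]],[1.588])
E
```

```text
xyz [[0.0, -0.169, 0.0]]
rot [[-0.001, -0.0, 0.0]]
tcp [ 0.429  -0.1904  0.2104] yaw 1.5877 tilt [ 3.0e-04 -1.0e+00  2.2e-03] F [-0.37  0.97  2.25] w 0.00968007491581535
```

>>> {"op": "step_arm", "data": {"xyz": [[0, -0.05, 0], [0, -0.1, 0], [0, -0.2, 0], [0, -0.36, 0], [0.1, -0.5, 0], [0.24, -0.55, -0.03], [0.4, -0.55, -0.07], [0.56, -0.55, -0.1], [0.72, -0.55, -0.13], [0.88, -0.55, -0.16], [1.0, -0.55, -0.19], [1.0, -0.55, -0.19]], "rotation": [[0, 0, 0], [0, 0, 0], [0, 0, 0], [0, 0, 0], [0, 0, 0], [0, 0.02, 0], [0, 0.04, 0], [0, 0.06, 0], [0, 0.08, 0], [0, 0.1, 0], [0, 0.1, 0], [0, 0.1, 0]], "force": 60}}

```text
clock: 7.55
tcp_pos: [0.4813, 0.1136, 0.3762]
orientation: [-1.268, -1.109, 1.109]
contact_force: [0.1, -1.3, -1.1]
grip_width: 0.0094
```

```bash
python3 - <<'E'
from h import *
f=r.grab_frame("top");g=r.grab_frame("side")
rows([[.484,.1695,.300]],[1.431]);print(r.get_obs()['joints'])
crop(g,230,350,120,230,5,"s4.png")
E
```

```text
xyz [[0.197, 0.253, 0.017]]
rot [[-0.001, -0.0, -0.0]]
tcp [0.481  0.1101 0.3759] yaw 1.4308 tilt [-3.0e-04 -1.0e+00  1.9e-03] F [ 0.16 -0.96 -1.64] w 0.00907460447676935
[-0.66260924  0.21488688  0.35967549  2.03021266 -0.09558679  0.91394011
  1.17891842]
```

View pics/s4.png

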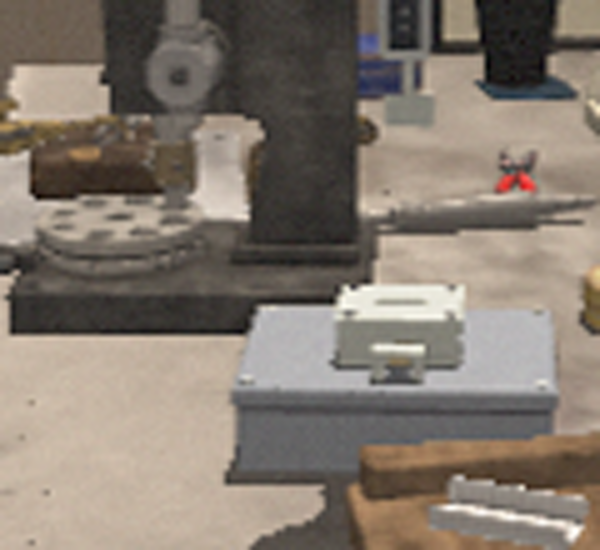

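>>> {"op": "step_arm", "data": {"xyz": [[0.1, 0.13, 0.01], [0.197, 0.24, 0.017], [0.197, 0.285, 0.017], [0.197, 0.303, 0.017], [0.197, 0.303, 0.017]], "rotation": [[0, 0, 0], [0, 0, 0], [0, 0, 0], [0, 0, 0], [0, 0, 0]]}}

```text
clock: 8.28
tcp_pos: [0.4843, 0.1678, 0.2856]
orientation: [-1.272, -1.102, 1.105]
contact_force: [-1.3, 0.1, -0.7]
grip_width: 0.0093
```

```bash
python3 - <<'E'
from h import *
f=r.grab_frame("top");g=r.grab_frame("side")
rows([[.484,.1695,.285]],[1.431]);
crop(g,280,340,140,205,9,"s5.png");crop(f,225,305,175,265,6.5,"t5.png")
E
```

```text
xyz [[0.003, 0.003, 0.002]]
rot [[-0.0, -0.001, 0.0]]
tcp [0.4845 0.1684 0.286 ] yaw 1.4291 tilt [ 4.e-04 -1.e+00  5.e-04] F [-0.43  0.14 -0.27] w 0.00915533182911319
```

View pics/s5.png

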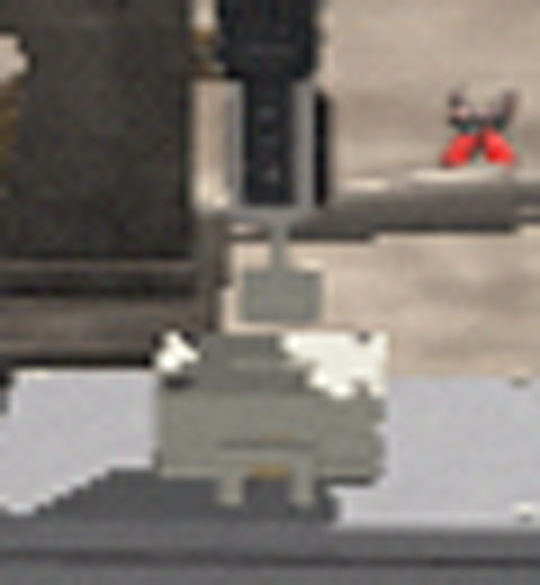

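View pics/t5.png

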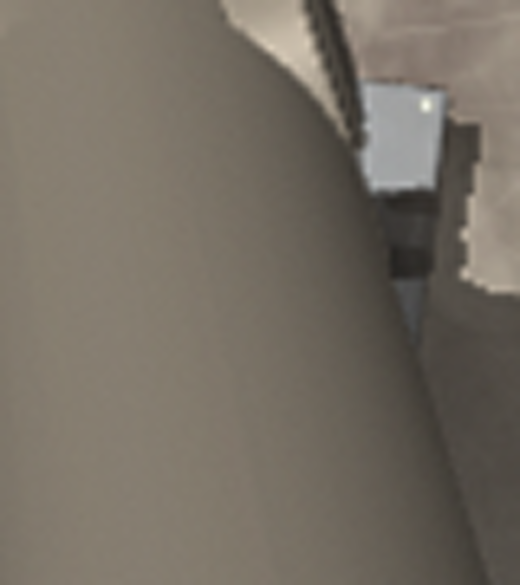

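```bash
cat > prj.py <<'E'
from h import *
g=r.grab_frame("side")
o=r.get_obs();t=o['tcp_pos']
b=t-[0,0,.2044-.007]
print(proj(g,[b,[t[0],t[1],.069],[t[0]+.001,t[1],.069],[t[0],t[1]+.001,.069],b-[0,0,.007]]))
print(o['clock'])
im=g['pixels'].astype(int)
crop(g,290,340,165,195,14,"s6.png")
E
python3 prj.py
```

```text
[[309.06841115 172.75788996]
 [309.11418759 180.41711269]
 [309.52407784 180.40088579]
 [309.07120671 180.27928964]
 [309.08486302 175.51058365]]
8.425
```

View pics/s6.png

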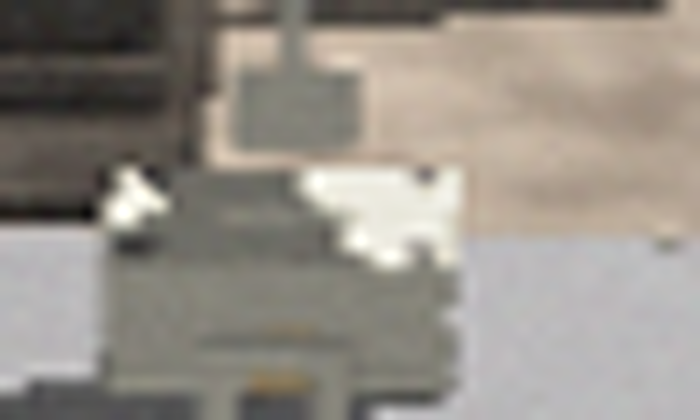

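```bash
python3 -c "
from h import *
rows([[.482,.1693,.276]],[1.431])"
```

```text
xyz [[0.001, 0.033, 0.008]]
rot [[-0.0, -0.001, 0.0]]
tcp [0.4845 0.1687 0.286 ] yaw 1.4296 tilt [ 5.e-04 -1.e+00  6.e-04] F [-0.58  1.12 -0.31] w 0.009077901105267117
```

>>> {"op": "step_arm", "data": {"xyz": [[0.002, 0.015, 0.008], [0.002, 0.033, 0.008], [0.002, 0.033, 0.008]], "rotation": [[0, 0, 0], [0, 0, 0], [0, 0, 0]]}}

```text
clock: 8.8
tcp_pos: [0.4819, 0.1696, 0.2756]
orientation: [-1.272, -1.104, 1.105]
contact_force: [0.1, -0.3, 0.3]
grip_width: 0.0091
```

```bash
sed -i 's/s6.png/s7.png/' prj.py; python3 prj.py;python3 -c "
from h import *
rows([[.482,.1693,.271]],[1.431])"
```

```text
[[308.06501636 176.67106224]
 [308.09061246 180.32871182]
 [308.50039192 180.31250515]
 [308.04862211 180.19105166]
 [308.08411805 179.40066779]]
8.85
xyz [[-0.001, 0.016, 0.0]]
rot [[-0.001, -0.001, 0.0]]
tcp [0.4821 0.1696 0.2758] yaw 1.4297 tilt [ 1.e-04 -1.e+00  1.e-03] F [-0.37  0.52 -0.39] w 0.009287853659292862
```

View pics/s7.png

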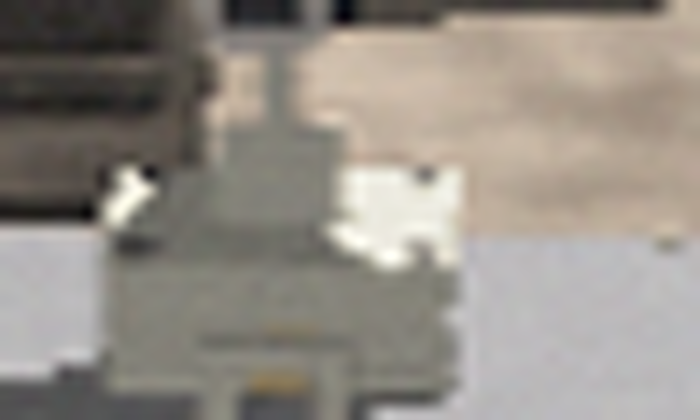

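>>> {"op": "step_arm", "data": {"xyz": [[0, 0.004, 0], [0, 0.008, 0], [0, 0.011, 0], [0, 0.013, 0]], "rotation": [[0, 0, 0], [0, 0, 0], [0, 0, 0], [0, 0, 0]]}}

```text
clock: 9.35
tcp_pos: [0.4821, 0.1696, 0.2718]
orientation: [-1.272, -1.104, 1.105]
contact_force: [0.8, 0.3, -1.1]
grip_width: 0.0092
```

>>> {"op": "step_arm", "data": {"xyz": [[0, 0.003, 0], [0, 0.006, 0], [0, 0.009, 0]], "rotation": [[0, 0, 0], [0, 0, 0], [0, 0, 0]]}}

```text
clock: 9.72
tcp_pos: [0.482, 0.1696, 0.2691]
orientation: [-1.272, -1.104, 1.105]
contact_force: [0.1, -0.4, -0.4]
grip_width: 0.0094
```

>>> {"op": "step_arm", "data": {"xyz": [[0, 0.005, 0], [0, 0.01, 0], [0, 0.015, 0], [0, 0.02, 0]], "rotation": [[0, 0, 0], [0, 0, 0], [0, 0, 0], [0, 0, 0]]}}

```text
clock: 10.22
tcp_pos: [0.4821, 0.1696, 0.263]
orientation: [-1.272, -1.104, 1.105]
contact_force: [0.3, 0.4, -0.7]
grip_width: 0.0091
```

```bash
sed -i 's/s7.png/s8.png/' prj.py; python3 prj.py;python3 -c "
from h import *
rows([[.482,.1693,.2545]],[1.431])"
```

```text
[[308.07061484 181.73509847]
 [308.06076738 180.33388193]
 [308.47056539 180.31767404]
 [308.01880365 180.19621189]
 [308.08960623 184.43742345]]
10.275
xyz [[-0.001, 0.028, -0.0]]
rot [[-0.001, -0.001, -0.0]]
tcp [0.482  0.1696 0.2628] yaw 1.4297 tilt [-0.     -1.      0.0012] F [-0.35  0.55 -0.89] w 0.00938013488065693
```

View pics/s8.png

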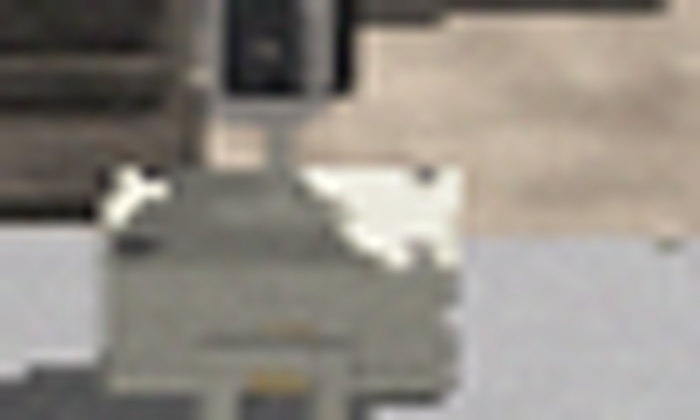

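>>> {"op": "step_arm", "data": {"xyz": [[0, 0.006, 0], [0, 0.012, 0], [0, 0.018, 0], [0, 0.024, 0]], "rotation": [[0, 0, 0], [0, 0, 0], [0, 0, 0], [0, 0, 0]]}}

```text
clock: 10.78
tcp_pos: [0.482, 0.1696, 0.2555]
orientation: [-1.272, -1.104, 1.105]
contact_force: [-1.2, 0.0, -0.6]
grip_width: 0.0088
```

>>> {"op": "step_arm", "data": {"xyz": [[0, 0.003, 0], [0, 0.006, 0], [0, 0.009, 0]], "rotation": [[0, 0, 0], [0, 0, 0], [0, 0, 0]]}}

```text
clock: 11.15
tcp_pos: [0.4821, 0.1696, 0.2532]
orientation: [-1.272, -1.104, 1.105]
contact_force: [-2.6, -0.6, 12.5]
grip_width: 0.0087
```

```bash
python3 - <<'E'
from h import *
g=r.grab_frame("side")
print("s2 finger", proj(g,[[.4288,-.190-.036,.263-.155]]),"head",proj(g,[[.4288,-.1904,.054],[.4288,-.1904-.005,.06]]))
t=np.array([.4845,.1686,.286]);yx=np.array([np.cos(1.43),np.sin(1.43),0])
print("s5 finger", proj(g,[t-yx*.019-[0,0,.155],t-yx*.005-[0,0,.165]]),"blade",proj(g,[t-[0,0,.1974]]))
E
```

```text
s2 finger [[299.31626115 246.85799602]] head [[297.99518269 265.70644101]
 [298.18331561 264.11443333]]
s5 finger [[308.68778332 158.04218454]
 [308.93352162 160.42642272]] blade [[309.08769467 172.75562638]]
```

>>> {"op": "step_arm", "data": {"xyz": [[0, -0.002, 0], [0.0004, -0.002, 0], [0.0008, -0.002, -0.0001], [0.0012, -0.002, -0.0002], [0.0018, -0.002, -0.0003]], "rotation": [[0, 0, 0], [0, 0.05, 0], [0, 0.1, 0], [0, 0.15, 0], [0, 0.19, 0]]}}

```text
clock: 11.82
tcp_pos: [0.4824, 0.1703, 0.254]
orientation: [-1.385, -0.878, 0.878]
contact_force: [0.0, 0.8, -1.6]
grip_width: 0.0092
```

```bash
cat > st.py <<'E'
from h import *
o=r.get_obs();A=R.from_rotvec(o['orientation']).as_matrix()
print(o['clock'],o['tcp_pos'].round(4),"yaw",np.arctan2(A[1,0],A[0,0]).round(4),"tilt",A[2].round(4),"F",o['contact_force'].round(2),"M",o['moment'].round(3),"q7",o['joints'][6].round(3),o['grip_width'].round(4))
E
python3 st.py
```

```text
Traceback (most recent call last):
  File "st.py", line 3, in <module>
    print(o['clock'],o['tcp_pos'].round(4),"yaw",np.arctan2(A[1,0],A[0,0]).round(4),"tilt",A[2].round(4),"F",o['contact_force'].round(2),"M",o['moment'].round(3),"q7",o['joints'][6].round(3),o['grip_width'].round(4))
                                                                                                                                                                                               ^^^^^^^^^^^^^^^^^^^^^
AttributeError: 'float' object has no attribute 'round'
```

```bash
sed -i "s/,o\['grip_width'\].round(4)//" st.py; python3 st.py
```

```text
11.825 [0.4824 0.1703 0.254 ] yaw 1.1292 tilt [ 3.e-04 -1.e+00  1.e-03] F [ 0.02  0.75 -1.6 ] M [ 0.156 -0.088 -0.004] q7 0.905
```

>>> {"op": "step_arm", "data": {"xyz": [[0.0006, 0, 0], [0.0013, 0, -0.0001], [0.0019, 0, -0.0003], [0.0025, 0, -0.0005], [0.003, 0, -0.0008], [0.0036, 0, -0.0011]], "rotation": [[0, 0.064, 0], [0, 0.127, 0], [0, 0.191, 0], [0, 0.255, 0], [0, 0.318, 0], [0, 0.382, 0]]}}

```text
clock: 12.58
tcp_pos: [0.4833, 0.1714, 0.254]
orientation: [-1.53, -0.412, 0.412]
contact_force: [0.8, 0.6, -1.4]
grip_width: 0.0091
```

```bash
python3 st.py
```

```text
12.575 [0.4833 0.1714 0.254 ] yaw 0.5262 tilt [ 3.e-04 -1.e+00  1.e-03] F [ 0.85  0.63 -1.38] M [ 0.061 -0.069  0.027] q7 0.417
```

>>> {"op": "step_arm", "data": {"xyz": [[0.0006, 0, 0], [0.0013, 0, -0.0001], [0.0019, 0, -0.0003], [0.0025, 0, -0.0005], [0.0028, 0, -0.0007]], "rotation": [[0, 0.064, 0], [0, 0.127, 0], [0, 0.191, 0], [0, 0.255, 0], [0, 0.3, 0]]}}

```text
clock: 13.2
tcp_pos: [0.4843, 0.1718, 0.254]
orientation: [-1.569, -0.042, 0.041]
contact_force: [0.5, -0.5, 0.2]
grip_width: 0.0091
```

```bash
python3 st.py
```

```text
13.2 [0.4843 0.1718 0.254 ] yaw 0.0527 tilt [ 5.e-04 -1.e+00  1.e-03] F [ 0.5  -0.53  0.16] M [ 0.01  -0.215  0.005] q7 0.042
```

>>> {"op": "step_arm", "data": {"xyz": [[0.0003, 0, 0], [0.0006, 0, 0], [0.0006, 0, 0]], "rotation": [[0, 0.03, 0], [0, 0.06, 0], [0, 0.06, 0]]}}

```text
clock: 13.58
tcp_pos: [0.4845, 0.1719, 0.254]
orientation: [-1.57, 0.032, -0.033]
contact_force: [0.1, -0.5, 0.2]
grip_width: 0.009
```

```bash
python3 st.py; sed -i 's/s8.png/s9.png/' prj.py; python3 prj.py
```

```text
13.575 [0.4845 0.1719 0.254 ] yaw -0.0416 tilt [ 5.e-04 -1.e+00  9.e-04] F [ 0.12 -0.45  0.18] M [-0.04  -0.053  0.056] q7 -0.032
[[309.00469926 184.77063128]
 [308.97537794 179.97370575]
 [309.38404046 179.95758248]
 [308.93265812 179.83671822]
 [309.02107056 187.44895091]]
13.625
```

View pics/s9.png

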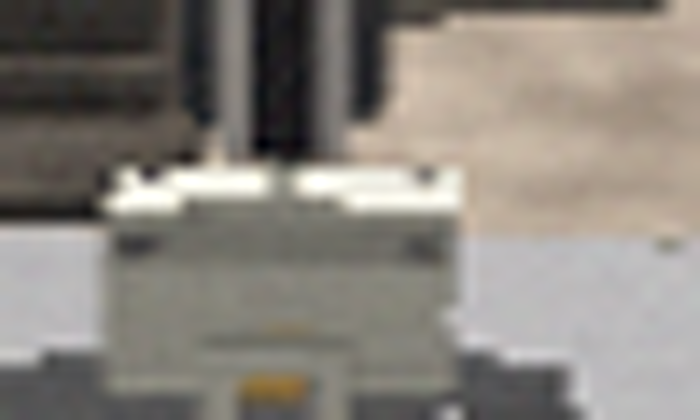

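>>> {"op": "step_arm", "data": {"xyz": [[0.0002, 0, 0], [0.0002, 0, 0]], "rotation": [[0, 0.025, 0], [0, 0.025, 0]]}}

```text
clock: 13.88
tcp_pos: [0.4845, 0.1719, 0.254]
orientation: [-1.569, 0.063, -0.064]
contact_force: [1.0, -0.9, -0.9]
grip_width: 0.0094
```

```bash
python3 st.py
```

```text
13.875 [0.4845 0.1719 0.254 ] yaw -0.0808 tilt [ 5.e-04 -1.e+00  9.e-04] F [ 0.98 -0.86 -0.86] M [-0.046 -0.117  0.09 ] q7 -0.063
```

>>> {"op": "step_arm", "data": {"xyz": [[0.0002, 0, 0], [0.0002, 0, 0]], "rotation": [[0, 0.025, 0], [0, 0.025, 0]]}}

```text
clock: 14.12
tcp_pos: [0.4846, 0.1719, 0.254]
orientation: [-1.568, 0.094, -0.095]
contact_force: [0.6, -1.1, -0.3]
grip_width: 0.0088
```

```bash
python3 st.py;  sed -i 's/290,340,165,195,14,"s9.png/285,335,165,205,14,"s10.png/' prj.py; python3 prj.py
```

```text
14.125 [0.4846 0.1719 0.254 ] yaw -0.1203 tilt [ 5.e-04 -1.e+00  8.e-04] F [ 0.63 -1.14 -0.29] M [-0.104 -0.091  0.22 ] q7 -0.094
[[309.05941129 184.7667076 ]
 [309.03034639 179.96865048]
 [309.43898733 179.95252842]
 [308.98757639 179.83167269]
 [309.07563504 187.44493771]]
14.175
```

View pics/s10.png

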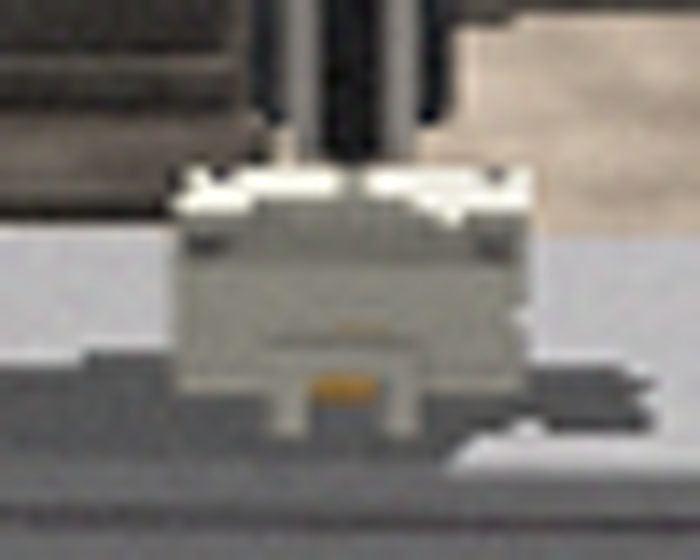

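>>> {"op": "step_arm", "data": {"xyz": [[-0.0006, 0, 0], [-0.0013, 0, -0.0001], [-0.0019, 0, -0.0003], [-0.0025, 0, -0.0005], [-0.003, 0, -0.0008], [-0.0036, 0, -0.0011], [-0.0041, 0, -0.0015]], "rotation": [[0, -0.064, 0], [0, -0.127, 0], [0, -0.191, 0], [0, -0.255, 0], [0, -0.318, 0], [0, -0.382, 0], [0, -0.446, 0]]}}

```text
clock: 15.05
tcp_pos: [0.4831, 0.1715, 0.2539]
orientation: [-1.521, -0.457, 0.457]
contact_force: [-0.4, -0.0, -1.1]
grip_width: 0.0092
```

```bash
python3 st.py; python3 - <<'E'
from h import *
y0=np.arctan2(*R.from_rotvec(r.get_obs()['orientation']).as_matrix()[[1,0],0])
ys=np.append(np.arange(y0+.1,1.43,.1),1.43)
c=np.array([.482,.1696])-.0019*np.array([-np.sin(1.43),np.cos(1.43)])
W=[np.r_[c+.0019*np.array([-np.sin(y),np.cos(y)]),.254] for y in ys]
rows(W,ys)
E
```

```text
15.05 [0.4831 0.1715 0.2539] yaw 0.5837 tilt [ 4.e-04 -1.e+00  6.e-04] F [-0.38 -0.03 -1.12] M [-0.082  0.062 -0.042] q7 0.461
xyz [[-0.003, -0.0, -0.001], [-0.003, -0.0, -0.001], [-0.004, -0.0, -0.001], [-0.004, -0.0, -0.002], [-0.005, -0.0, -0.002], [-0.005, -0.0, -0.002], [-0.006, -0.0, -0.003], [-0.006, -0.0, -0.003], [-0.007, -0.0, -0.003]]
rot [[-0.0, -0.064, 0.0], [-0.0, -0.127, 0.0], [-0.0, -0.191, 0.0], [-0.0, -0.255, 0.0], [-0.0, -0.318, 0.0], [-0.0, -0.382, 0.0], [-0.0, -0.446, 0.0], [-0.0, -0.509, 0.0], [-0.0, -0.539, 0.0]]
tcp [0.4831 0.1715 0.2539] yaw 0.5837 tilt [ 4.e-04 -1.e+00  6.e-04] F [-0.38 -0.03 -1.12] w 0.009168784972029696
```

>>> {"op": "step_arm", "data": {"xyz": [[-0.001, 0, 0], [-0.002, 0, 0], [-0.003, 0, -0.001], [-0.004, 0, -0.001], [-0.005, 0, -0.002], [-0.0055, 0, -0.002], [-0.006, 0, -0.003], [-0.0065, 0, -0.003], [-0.007, 0, -0.003]], "rotation": [[0, -0.064, 0], [0, -0.127, 0], [0, -0.191, 0], [0, -0.255, 0], [0, -0.318, 0], [0, -0.382, 0], [0, -0.446, 0], [0, -0.509, 0], [0, -0.539, 0]]}}

```text
clock: 16.18
tcp_pos: [0.4819, 0.1696, 0.2539]
orientation: [-1.271, -1.107, 1.106]
contact_force: [0.4, 0.7, -1.1]
grip_width: 0.0093
```

```bash
python3 st.py
```

```text
16.175 [0.4819 0.1696 0.2539] yaw 1.4321 tilt [ 1.e-03 -1.e+00  2.e-04] F [ 0.36  0.7  -1.13] M [ 0.043 -0.113  0.026] q7 1.152
```

>>> {"op": "step_arm", "data": {"xyz": [[0, -0.004, 0], [0, -0.008, 0], [0, -0.011, 0], [0, -0.014, 0]], "rotation": [[0, 0, 0], [0, 0, 0], [0, 0, 0], [0, 0, 0]]}}

```text
clock: 16.68
tcp_pos: [0.4819, 0.1697, 0.2582]
orientation: [-1.271, -1.107, 1.106]
contact_force: [1.1, 0.5, -1.0]
grip_width: 0.0092
```

```bash
python3 st.py
```

```text
16.675 [0.4819 0.1697 0.2582] yaw 1.4319 tilt [ 9.e-04 -1.e+00  1.e-04] F [ 1.13  0.48 -1.01] M [ 0.092 -0.189  0.015] q7 1.149
```

Free. Draw it out fully.

>>> {"op": "step_arm", "data": {"xyz": [[0, -0.01, 0], [0, -0.02, 0], [0, -0.04, 0], [0, -0.06, 0], [0, -0.1, 0], [0, -0.2, 0], [0, -0.3, 0], [0, -0.3, 0]], "rotation": [[0, 0, 0], [0, 0, 0], [0, 0, 0], [0, 0, 0], [0, 0, 0], [0, 0, 0], [0, 0, 0], [0, 0, 0]]}}

```text
clock: 17.68
tcp_pos: [0.4827, 0.1697, 0.3509]
orientation: [-1.272, -1.111, 1.101]
contact_force: [0.0, -0.8, -2.0]
grip_width: 0.0093
```

```bash
python3 st.py; python3 - <<'E'
from h import *
f=r.grab_frame("top");g=r.grab_frame("side")
crop(g,270,350,110,210,6,"s11.png");crop(f,225,305,175,265,6.5,"t11.png")
E
```

```text
17.675 [0.4827 0.1697 0.3509] yaw 1.4317 tilt [ 0.0042 -1.     -0.0039] F [ 0.04 -0.76 -1.96] M [-0.067 -0.028 -0.062] q7 1.089
```

View pics/s11.png

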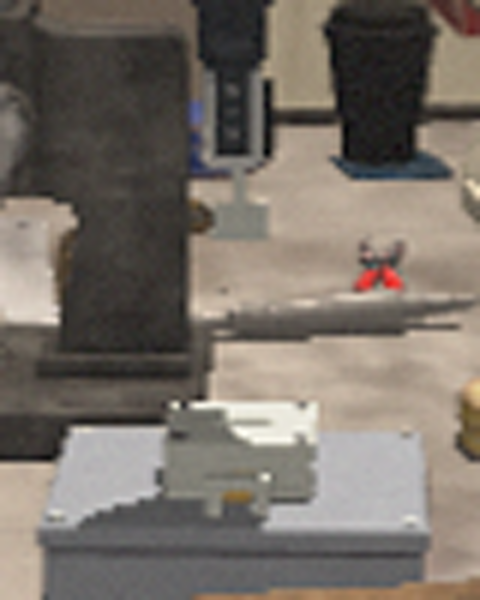

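View pics/t11.png

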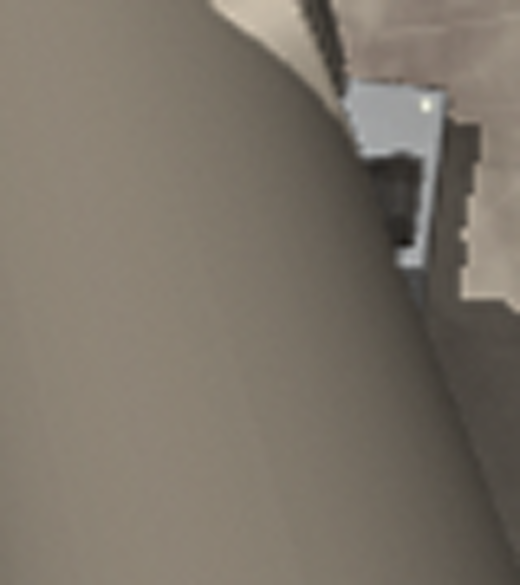

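```bash
python3 - <<'E'
from h import *
rows([[.48,.12,.40],[.46,0,.40],[.435,-.12,.40],[.429,-.1904,.30]],[1.43,1.5,1.588,1.588])
E
```

```text
xyz [[-0.164, -0.172, -0.017], [-0.569, -0.173, -0.007], [-0.977, -0.173, 0.02], [-1.213, 0.16, 0.008]]
rot [[0.0, 0.001, 0.001], [0.0, -0.043, 0.001], [0.0, -0.099, 0.001], [0.0, -0.099, 0.001]]
tcp [0.4816 0.1695 0.3484] yaw 1.432 tilt [ 1.4e-03 -1.0e+00 -1.0e-04] F [ 0.53  0.02 -1.61] w 0.009359896408878118
```

>>> {"op": "step_arm", "data": {"xyz": [[-0.08, -0.1, -0.01], [-0.2, -0.17, -0.01], [-0.35, -0.17, -0.01], [-0.5, -0.17, 0], [-0.66, -0.17, 0], [-0.82, -0.17, 0.01], [-0.97, -0.17, 0.02], [-0.97, -0.17, 0.02]], "rotation": [[0, 0, 0], [0, -0.01, 0], [0, -0.03, 0], [0, -0.05, 0], [0, -0.07, 0], [0, -0.09, 0], [0, -0.099, 0], [0, -0.099, 0]]}}

```text
clock: 18.77
tcp_pos: [0.4339, -0.121, 0.3981]
orientation: [-1.202, -1.216, 1.217]
contact_force: [0.4, -0.8, -0.8]
grip_width: 0.0092
```

```bash
python3 - <<'E'
from h import *
rows([[.429,-.1904,.27]],[1.588])
f=r.grab_frame("top")
crop(f,225,305,175,265,6.5,"t12.png")
E
```

```text
xyz [[-0.231, 0.427, 0.018]]
rot [[-0.001, -0.004, 0.0]]
tcp [ 0.4339 -0.121   0.3981] yaw 1.581 tilt [ 7.0e-04 -1.0e+00  1.8e-03] F [ 0.43 -0.8  -0.76] w 0.00923069370741736
```

View pics/t12.png

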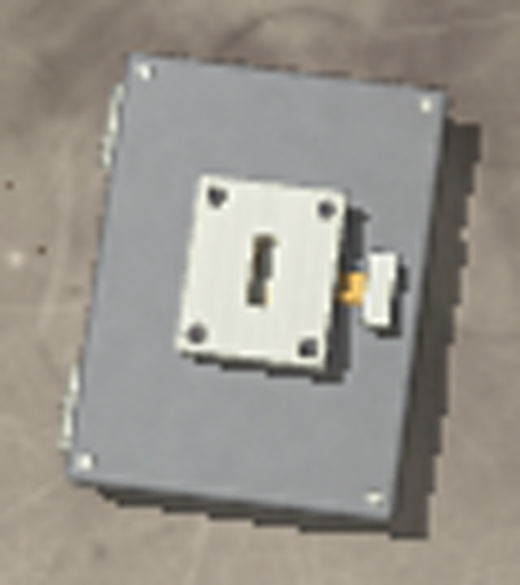

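```bash
python3 - <<'E'
from h import *
g=r.grab_frame("side")["pixels"][:,:,::-1]
a=cv2.imread("pics/side0.png")
c=[cv2.resize(i[175:205,290:330],None,fx=9,fy=9,interpolation=cv2.INTER_CUBIC) for i in(a,g)]
cv2.imwrite("pics/cmp.png",np.hstack(c))
E
```

```text
(no output)
```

View pics/cmp.png

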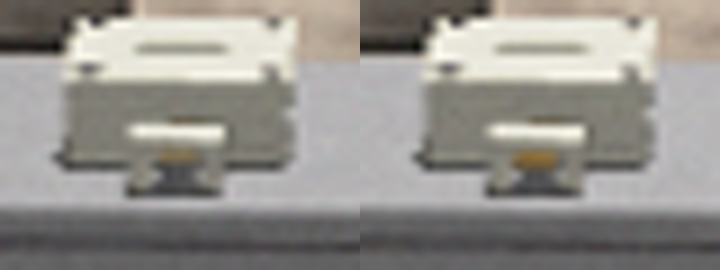

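```bash
python3 - <<'E'
from h import *
f=r.grab_frame("top")["pixels"][:,:,::-1];t0=cv2.imread("pics/top0.png")
g=r.grab_frame("side")["pixels"][:,:,::-1];a=cv2.imread("pics/side0.png")
for n,i in(("side0",a),("side",g)):
    d=i[186:198,305:315].astype(int);print(n,(d[:,:,2]-d[:,:,0]).sum(1))
for n,i in(("top0",t0),("top",f)):
    d=i[214:224,274:286].astype(int);print(n,(d[:,:,2]-d[:,:,0]).sum(0))
E
```

```text
side0 [110 106 167 139 157 170 251  79  50  55  15  -4]
side [109 104 178 138 161 150 428 257  56  45  12  -4]
top0 [103 130 122 256 420 608 138  40  94 103 103  63]
top [ 98 127 117 257 417 614 516 132  79  97 103  61]
```

>>> {"op": "step_arm", "data": {"xyz": [[-0.1, 0.1, 0.01], [-0.231, 0.2, 0.018], [-0.231, 0.35, 0.018], [-0.231, 0.427, 0.018], [-0.231, 0.427, 0.018]], "rotation": [[0, 0, 0], [-0.001, -0.004, 0], [-0.001, -0.004, 0], [-0.001, -0.004, 0], [-0.001, -0.004, 0]]}}

```text
clock: 19.6
tcp_pos: [0.4312, -0.1845, 0.2686]
orientation: [-1.192, -1.227, 1.229]
contact_force: [-0.7, -0.1, -0.3]
grip_width: 0.0092
```

```bash
python3 - <<'E'
from h import *
rows([[.429,-.1904,.236],[.429,-.1904,.212]],[1.588])
g=r.grab_frame("side");crop(g,250,350,190,310,5,"s13.png")
E
```

```text
xyz [[-0.02, 0.109, 0.007], [-0.02, 0.189, 0.007]]
rot [[-0.002, 0.006, 0.002]]
tcp [ 0.4312 -0.1845  0.2686] yaw 1.5976 tilt [ 0.0025 -1.      0.0035] F [-0.73 -0.08 -0.3 ] w 0.00923886199311462
```

View pics/s13.png

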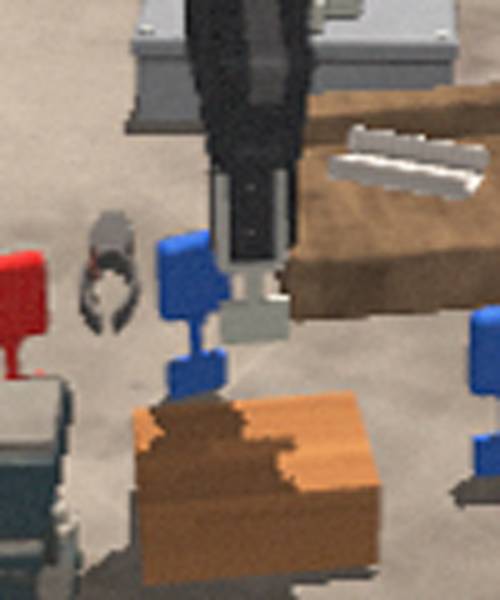

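```bash
python3 - <<'E'
from h import *
rows([[.429,-.1904,.246],[.429,-.1904,.212]],[1.588])
E
```

```text
xyz [[-0.018, 0.079, 0.009], [-0.018, 0.193, 0.009]]
rot [[-0.001, 0.006, 0.001]]
tcp [ 0.4317 -0.185   0.2699] yaw 1.5973 tilt [ 0.002 -1.     0.001] F [ 0.75  0.02 -0.56] w 0.00882295706599922
```

>>> {"op": "step_arm", "data": {"xyz": [[-0.018, 0, 0.009], [-0.018, 0.04, 0.009], [-0.018, 0.079, 0.009], [-0.018, 0.079, 0.009]], "rotation": [[-0.001, 0.006, 0.001], [-0.001, 0.006, 0.001], [-0.001, 0.006, 0.001], [-0.001, 0.006, 0.001]]}}

```text
clock: 20.15
tcp_pos: [0.4287, -0.1901, 0.2452]
orientation: [-1.199, -1.221, 1.222]
contact_force: [0.3, -0.3, -2.1]
grip_width: 0.0089
```

```bash
python3 - <<'E'
from h import *
rows([[.429,-.1904,.233],[.429,-.1904,.212]],[1.588])
E
```

```text
xyz [[-0.001, 0.041, -0.001], [-0.001, 0.111, -0.001]]
rot [[-0.001, -0.0, 0.001]]
tcp [ 0.4287 -0.1901  0.2452] yaw 1.5878 tilt [ 9.0e-04 -1.0e+00  1.5e-03] F [ 0.29 -0.29 -2.12] w 0.008930430339314125
```

Block top should be met at TCP z ≈ 0.234. Lower gently through it.

>>> {"op": "step_arm", "data": {"xyz": [[-0.001, 0.012, -0.001], [-0.001, 0.024, -0.001], [-0.001, 0.036, -0.001], [-0.001, 0.045, -0.001], [-0.001, 0.05, -0.001]], "rotation": [[-0.001, 0, 0], [-0.001, 0, 0], [-0.001, 0, 0], [-0.001, 0, 0], [-0.001, 0, 0]]}}

```text
clock: 20.78
tcp_pos: [0.429, -0.1905, 0.2301]
orientation: [-1.201, -1.222, 1.221]
contact_force: [-0.7, -0.2, -0.7]
grip_width: 0.009
```

In the slot by 4 mm without force.

>>> {"op": "step_arm", "data": {"xyz": [[0, 0.012, 0], [0, 0.024, 0], [0, 0.036, 0], [0, 0.048, 0], [0, 0.058, 0], [0, 0.064, 0]], "rotation": [[0, 0, 0], [0, 0, 0], [0, 0, 0], [0, 0, 0], [0, 0, 0], [0, 0, 0]]}}

```text
clock: 21.52
tcp_pos: [0.4289, -0.1905, 0.2107]
orientation: [-1.2, -1.222, 1.221]
contact_force: [-1.0, -1.5, -0.1]
grip_width: 0.0091
```

```bash
python3 st.py
```

```text
21.525 [ 0.4289 -0.1905  0.2107] yaw 1.5878 tilt [ 8.e-04 -1.e+00  1.e-04] F [-0.95 -1.48 -0.13] M [-0.075  0.005 -0.007] q7 2.253
```

>>> {"op": "step_arm", "data": {"xyz": [[0, 0, 0], [0, 0, 0], [0, 0, 0], [0, 0, 0]], "rotation": [[0, 0, 0], [0, 0, 0], [0, 0, 0], [0, 0, 0]], "grip": 0.5}}

```text
clock: 22.02
tcp_pos: [0.429, -0.1905, 0.2107]
orientation: [-1.201, -1.222, 1.221]
contact_force: [-0.5, 0.2, -0.4]
grip_width: 0.0427
```

>>> {"op": "step_arm", "data": {"xyz": [[0, -0.03, 0], [0, -0.08, 0], [0, -0.2, 0], [0, -0.35, 0], [0, -0.5, 0], [0, -0.65, 0], [0.1, -0.8, -0.1], [0.3, -0.8, -0.2], [0.5, -0.8, -0.3], [0.5, -0.8, -0.3]], "rotation": [[0, 0, 0], [0, 0, 0], [0, 0, 0], [0, 0, 0], [0, 0, 0], [0, 0, 0], [0, 0, 0], [0, 0, 0], [0, 0, 0], [0, 0, 0]]}}

```text
clock: 23.28
tcp_pos: [0.5175, -0.0345, 0.4517]
orientation: [-1.197, -1.229, 1.225]
contact_force: [0.1, -0.2, 0.0]
grip_width: 0.0427
```

```bash
python3 st.py; python3 - <<'E'
from h import *
f=r.grab_frame("top");g=r.grab_frame("side")
crop(f,370,450,180,270,6.5,"t14.png");crop(g,220,460,130,320,3.2,"s14.png")
E
```

```text
23.275 [ 0.5175 -0.0345  0.4517] yaw 1.5953 tilt [ 0.0017 -1.     -0.0012] F [ 0.12 -0.18  0.01] M [-0.019 -0.005  0.019] q7 1.648
```

View pics/t14.png

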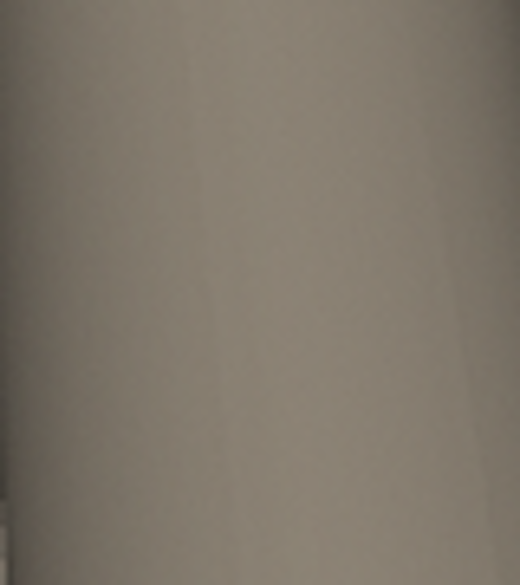

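View pics/s14.png

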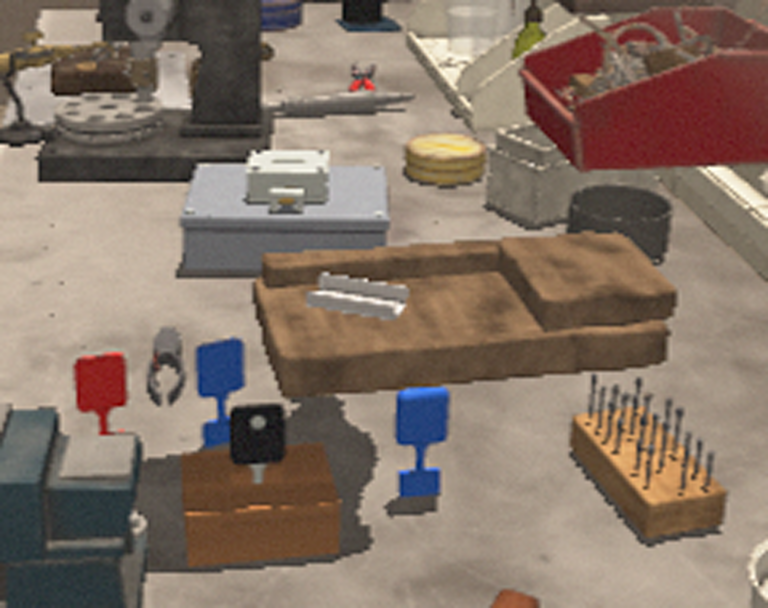

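```bash
python3 -c "
from bench import r
print(r.hand_in(), r.get_obs()['clock'])"
```

```text
the job is handed in; nothing more can be done
the job is handed in; nothing more can be done
```

The box is locked, the key is back in its block, and I handed the job in after about 23 s. No verdict was reported.

- **Insertion:** The key found the keyhole on the first descent. It went down freely and touched the lock's floor at 12.5 N, the highest force reading I saw.
- **Turning:** I turned the key clockwise until the gripper had gone round about 1.55 rad, where the moment rose to 0.22 N m at the stop. I then turned it back and drew it out without resistance.
- **Bolt:** In before-and-after images from the side camera the brass bolt moved about 1 pixel, roughly 7 mm, and it now sits in its keeper. That is a coarse measure, but it agrees with the stop I felt.
- **Key in its block:** The last side image shows the key upright in its slot at its starting place. The gripper is open and clear of everything. The arm blocked the top camera's final view of the block, so this rests on the side view and on the key having gone down unresisted to within 0.3 mm of its starting height.
- **Bystanders:** The bur stand, tin and nippers look unmoved in the last side image; I did not measure them.

The two cameras disagreed by about 3 mm. I settled that by comparing the key with the keyhole in the same picture.

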